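# Feel along the rivets of a mudguard stay

### The job

Check the rivets on the bent steel stay held in the vise by feeling along the row: start at the end with the drilled hole and slowly touch all five domed rivet heads lightly with the fingertips, one at a time in order along the bar to the square end, then take the hand away so that the stay is free again. Do not press hard, do not grip or pull up the stay, and leave the loose things around it where they are.

Things in the scene. Friction and masses are not known exactly. Their poses are not given: they have to be found in the camera images.
- vise: grey machine vise, fixed to the bench, 180 x 100 mm base, jaws 62 mm high and 100 mm wide along its own y; its screw and cross handle reach 138 mm from the origin along its own -x, 54 mm high. Origin at the centre of its underside, on the bench; z up. It may stand at any yaw
- stay (a joint): the stay: dark steel flat bar 28 mm wide, 4 mm thick, about 265 mm long, level above the jaws, upper face 82 mm above the bench; runs along the vise's y, bends towards its -x near the drilled end. Held in rubber liners: the whole bar gives straight down when pressed, 1 mm per 1.5 N anywhere, and springs back. Value in m: 0 at rest, positive pressed down (stop at 14 mm), negative pulled up
- hole (a point): centre of the drilled hole (13 mm wide, seen as a dark round spot) at the rounded end of the stay, on its upper face; row starts at this end. In the vise's frame at x -66, y -121, z 82 mm
- rivet1: first rivet head counted from the drilled end: a bright domed steel head, 24 mm across and 4 mm high, a shallow cap, fixed on the stay's upper face. Origin at the centre of its flat underside, z up, so the crown is 4 mm above the origin (86 mm above the bench at rest). In the vise's frame at x -48, y -100 mm; heads are about 54 mm apart
- rivet2: second rivet head counted from the drilled end: a bright domed steel head, 24 mm across and 4 mm high, a shallow cap, fixed on the stay's upper face. Origin at the centre of its flat underside, z up, so the crown is 4 mm above the origin (86 mm above the bench at rest). In the vise's frame at x -12, y -58 mm; heads are about 54 mm apart
- rivet3: third rivet head counted from the drilled end: a bright domed steel head, 24 mm across and 4 mm high, a shallow cap, fixed on the stay's upper face. Origin at the centre of its flat underside, z up, so the crown is 4 mm above the origin (86 mm above the bench at rest). In the vise's frame at x 0, y -4 mm; heads are about 54 mm apart
- rivet4: fourth rivet head counted from the drilled end: a bright domed steel head, 24 mm across and 4 mm high, a shallow cap, fixed on the stay's upper face. Origin at the centre of its flat underside, z up, so the crown is 4 mm above the origin (86 mm above the bench at rest). In the vise's frame at x 0, y 50 mm; heads are about 54 mm apart
- rivet5: fifth and last rivet head counted from the drilled end: a bright domed steel head, 24 mm across and 4 mm high, a shallow cap, fixed on the stay's upper face. Origin at the centre of its flat underside, z up, so the crown is 4 mm above the origin (86 mm above the bench at rest). In the vise's frame at x 0, y 104 mm; heads are about 54 mm apart
- socket: loose steel socket standing beside the vise, 26 mm across, 38 mm high; origin at the centre of its underside. Bystander
- bolt: loose bolt standing on its head beside the vise, 22 mm across, 43 mm high; origin at the centre of its underside. Bystander
- glue: loose small white bottle beside the vise, 36 mm across, 85 mm high; origin at the centre of its underside. Bystander
- hammer: loose hammer lying on the left of the bench; origin under its middle. Bystander
- screwdriver: loose screwdriver lying on the right of the bench; origin under its middle. Bystander
- can: loose aluminium can standing at the back left, 66 mm across, 170 mm high; origin at the centre of its underside. Bystander
- disc: loose red-brown grinding disc lying on the right, 115 mm across, 6 mm thick, with a hole; origin at the centre of its underside. Bystander
- wrench: loose steel wrench lying on the right of the bench; origin under its middle. Bystander

How it is judged:
On the way, in this order (a step that is already met when the one before it is completed fails the run):
1. the fingertips touch the first rivet (contact force between the fingers and rivet1 above 0.2 N), for 0.1 s.
2. the fingertips touch the second rivet (contact force between the fingers and rivet2 above 0.2 N), for 0.1 s.
3. the fingertips touch the third rivet (contact force between the fingers and rivet3 above 0.2 N), for 0.1 s.
4. the fingertips touch the fourth rivet (contact force between the fingers and rivet4 above 0.2 N), for 0.1 s.
5. the fingertips touch the fifth and last rivet (contact force between the fingers and rivet5 above 0.2 N), for 0.1 s.
At the end, for the whole second after the job is handed in: All five rivets were touched in order from the drilled end; the stay has sprung back to within 1.5 mm of its rest height with no finger on it or on the vise, and every loose thing is within 15 mm of where it was (value of joint stay between -0.0015 and 0.0015 m and contact force between the fingers and vise below 0.1 N and distance of each of socket, bolt, glue, hammer, screwdriver, can, disc, wrench from where it was at the start of the episode below 0.015 m).
It fails at once if the fingers push on the stay, its rivets or the vise with more than 20 N (contact force between the fingers and vise above 20 N).
It fails at once if the stay is pulled up out of the jaws by more than 6 mm (value of joint stay below -0.006 m).
It fails at once if a loose thing is lifted, carried, knocked over or pushed more than 15 mm (distance of any of socket, bolt, glue, hammer, screwdriver, can, disc, wrench from where it was at the start of the episode above 0.015 m or angle between any of socket, bolt, glue, can's own z axis and vertical above 0.5 rad).
It also fails if it takes over 43 s, if anything falls off the work surface, if the arm or the gripper's body presses on something with over 40 N, if the wrist force passes 120 N, or if a joint passes its speed limit or range.

### The arm

A 6-joint arm with a two-finger parallel gripper is mounted at the origin on the work surface. World frame = base frame: x ahead of the robot, y to its left, z up, the work surface at z = 0. Lengths are in m, angles in rad, forces in N, time in s.
With the tool pointing down it reaches from about 0.425 to 0.95 m from the base axis. Payload 14.7 kg.
Tool frame: the origin (TCP) lies midway between the tips of the shut fingers; the grasp point (between the pads) lies 19 mm behind it; x points along the fingers, y is the direction in which the jaws open and shut, and the axes are right-handed (so a half turn about x gives the same grasp; the last joint's range is limited). The gripper opens to 85 mm and grips with 20 to 120 N. Pads are 22 mm wide; open, the fingers measure 114 mm over their backs; the gripper's body (76 mm by 85 mm) begins 54 mm behind the grasp point. The pads swing forward as they close: fully open they stand 13 mm farther back than shut.
Start: joints at [-1.346, 0.48, 1.596, -0, 1.065, -0.047], TCP at [0.175, -0.626, 0.231] pointing down, gripper open.
Joint ranges: [-2.75, 2.75], [-0.82, 2.05], [0.23, 2.67], [-1.56, 4.7], [0.09, 2.69], [-2.92, 2.92]. Speed limits (rad/s): [1.89, 1.89, 2.39, 3.01, 3.01, 3.01].

### API

Orientations are given as a unit quaternion [w, x, y, z].
In Python, from plant import bot gives the robot as it stands. The module is installed in compiled form; this text tells all that it offers. Calls block until the motion is done:
- bot.movep(position, orientation): joint-space move of the TCP to a pose.
- bot.move_l(position, feed=0.15, frame=None): straight line of the TCP; frame=None keeps the orientation; feed is the mean speed in m/s.
- bot.goto_joints(angles): joint-space move.
- bot.gripper_open() and bot.grasp(grasp_force=None): open the fingers fully, or close them until they stop; grasp_force is the grip in N (None keeps the last).
- bot.wait(seconds).
- bot.solve_ik(position, orientation): joint angles nearest the present ones, or None.
- bot.get_state(): the state.
- bot.grab_frame(name): name is "scene" or "side" or "wrist"; returns a dict with "pixels" (384x512x3 uint8, red, green, blue), "K" (3x3 intrinsics, pixels), "R" (3x3) and "t" (3): a world point X has camera coordinates R X + t; the wrist camera has in their place "mount" (4x4, takes a point from camera to tool coordinates, whose origin is the TCP and whose axes are the tool frame's). Camera axes: x right, y down, z forward; pixel columns grow to the right and rows downward; lengths in m; the calibration is good to about 2 mm. The wrist camera is an equidistant fisheye: a pixel r from the principal point sees the ray r / f radians off the axis. A picture is of the moment at which its call begins: read the wrist's pose just before it. There is no depth.
A pose or a line that the arm cannot do raises bot.IKError and nothing moves.
- bot.hand_in(): hands the job in, once; it reports no verdict.
Trained networks look in a picture, given as the dict that the camera call returned (one of the last four; its "shot" number tells which), for a name from the list of things; names that differ only in an ending like _2 or _b are one class to them, and where a whole thing is asked for, a point or a joint stands for the part that bears it (a point fixed in the world has none). Each returns a list of dicts, best first, with "score" (0 to 1); they miss things now and then, are a little off and sometimes report something else, mostly with a low value. They report only what shows in the picture. A call takes as long as a camera call.
- bot.trace(target, picture): "mask" (384x512 bool, what is visible of it) and "rect" ([left, top, right, bottom] in pixels, round what is visible of it).
The state is a dict: "time_s": time; "joint_positions": joint angles; "qd": joint speeds; "tau": joint torques, N m; "tool_pos": TCP position; "orientation": TCP orientation; "wrist_force": force on the tool from outside, world axes, zero at the start; "wrist_torque": the same for the moment, N m; "grip_width": finger opening in m.
Only numpy, scipy, OpenCV 4.12 (cv2) and the standard library are available. Lean on these libraries where they do the work, as an engineer would, in place of code of your own. Each camera call takes 0.05 s, during which the arm holds its last target.

## Working session

There is one attempt and no reset: what is moved stays moved. The work goes in short steps, each a Python script; the robot and the scene stay as the last script left them, time stands still between calls to the robot, and variables do not carry over. Pictures are saved under pics/ and viewed, and the job is handed in when it is done.

```bash
mkdir -p pics
cat > h.py <<'E'
from plant import bot
import numpy as np, cv2, pickle
def snap(n,fn):
    s=bot.get_state(); f=bot.grab_frame(n)
    cv2.imwrite('pics/'+fn,cv2.cvtColor(f['pixels'],cv2.COLOR_RGB2BGR))
    f['state']=s; pickle.dump(f,open('pics/'+fn+'.pkl','wb')); return f
E
python3 - <<'E'
from h import *
for n in ['scene','side','wrist']:
    f=snap(n,n+'0.png')
    print(n,f['K'],f.get('R'),f.get('t'),f.get('mount'))
    for t in ['stay','rivet1','vise','hole']:
        r=bot.trace(t,f)
        print(t,[(round(float(d['score']),2),np.array(d['rect']).round().tolist()) for d in r[:6]])
print(bot.get_state())
E
```

```text
scene [[379.07030668   0.         261.69118579]
 [  0.         379.07030668 192.76472587]
 [  0.           0.           1.        ]] [[ 0.15289077  0.98803306  0.02037389]
 [ 0.53460513 -0.06535179 -0.84257136]
 [-0.83115689  0.13971337 -0.53819922]] [-0.08211487 -0.21180207  1.54078938] None
stay [(0.75, [235.0, 180.0, 275.0, 240.0])]
rivet1 [(0.62, [260.0, 213.0, 269.0, 219.0]), (0.41, [247.0, 228.0, 253.0, 229.0])]
vise [(0.6, [217.0, 182.0, 297.0, 240.0])]
hole [(0.67, [235.0, 179.0, 275.0, 236.0])]
side [[456.06204268   0.         254.06217986]
 [  0.         456.06204268 190.94865833]
 [  0.           0.           1.        ]] [[ 0.98683167 -0.16169925  0.00407478]
 [-0.08459374 -0.53741004 -0.83906755]
 [ 0.13786643  0.82767373 -0.54401199]] [-0.53916993  0.10339855  1.22986832] None
stay [(0.94, [224.0, 179.0, 318.0, 204.0])]
rivet1 []
vise []
hole [(0.58, [226.0, 176.0, 321.0, 231.0]), (0.56, [226.0, 182.0, 318.0, 205.0]), (0.35, [310.0, 272.0, 361.0, 312.0])]
wrist [[297.31863964   0.         254.63326077]
 [  0.         297.31863964 190.68248728]
 [  0.           0.       
[... 306 characters left out ...]
vet1 []
vise []
hole []
{'time_s': 0.75, 'joint_positions': array([-1.34559731e+00,  4.80195507e-01,  1.59631181e+00,  1.71350382e-05,
        1.06509575e+00, -4.66171264e-02]), 'qd': array([-0.00125814,  0.00053394,  0.00115931,  0.00100754,  0.00092002,
       -0.00013483]), 'tau': array([-7.52794789e-03, -9.50346923e+01, -4.30626726e+01, -2.24822643e-04,
        9.81375488e-04,  2.05053510e-05]), 'tool_pos': array([ 0.17452528, -0.62612032,  0.23129506]), 'orientation': array([ 0.0957989 ,  0.70059169,  0.09580717, -0.70058179]), 'wrist_force': array([-0.66311395,  0.6667886 ,  0.49475642]), 'wrist_torque': array([-0.0072391 , -0.01289467, -0.02455842]), 'grip_width': 0.08564206130334008}
```

Run:
```python
import cv2
a=cv2.imread('pics/scene0.png');b=cv2.imread('pics/side0.png')
cv2.imwrite('pics/sc_crop.png',cv2.resize(a[150:270,180:340],(800,600),interpolation=cv2.INTER_CUBIC))
cv2.imwrite('pics/si_crop.png',cv2.resize(b[150:270,190:350],(800,600),interpolation=cv2.INTER_CUBIC))
```

```text
(no output)
```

View pics/scene0.png

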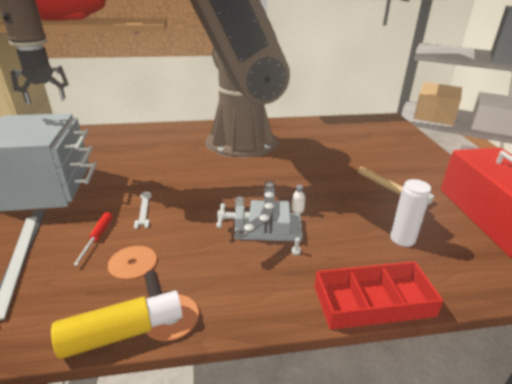

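View pics/side0.png

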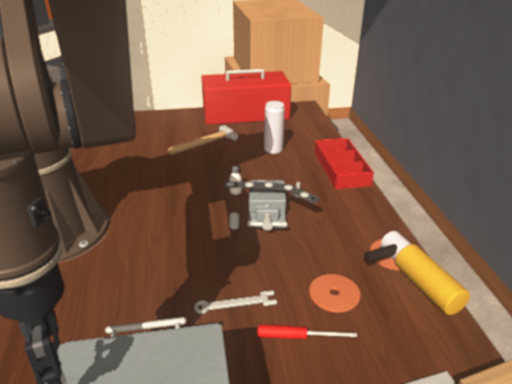

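```bash
sleep 1
```

```text
(no output)
```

View pics/sc_crop.png

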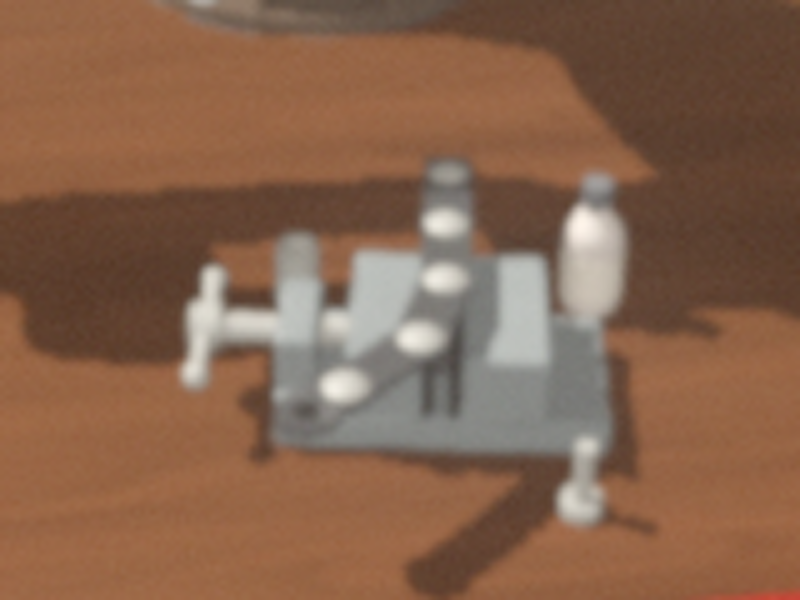

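View pics/si_crop.png

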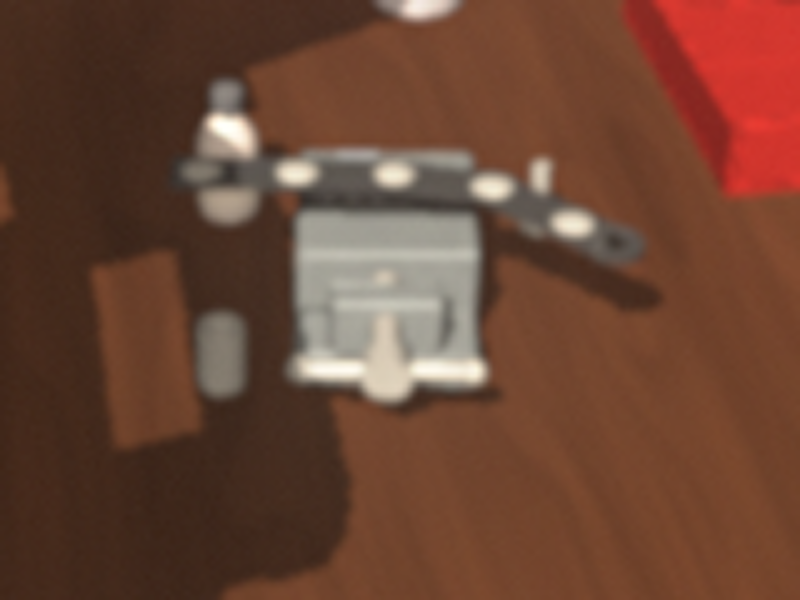

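```bash
cat > fit.py <<'E'
import pickle,numpy as np
from scipy.optimize import least_squares
P=np.array([[-48,-100,84],[-12,-58,84],[0,-4,84],[0,50,84],[0,104,84],[-66,-121,82]])/1000
sc=np.array([[345,386],[422,338],[445,278],[445,222],[448,174],[305,410]])
si=np.array([[572,222],[492,186],[395,175],[297,173],[205,171],[618,242]])
obs=[((sc+.5)/5-.5+[180,150]),((si+.5)/5-.5+[190,150])]
F=[pickle.load(open(f'pics/{n}0.png.pkl','rb')) for n in('scene','side')]
def W(p):
    c,s=np.cos(p[2]),np.sin(p[2]); return P@np.array([[c,s,0],[-s,c,0],[0,0,1]])+[p[0],p[1],0]
def res(p,cams=(0,1)):
    r=[]
    for i in cams:
        f=F[i]; c=W(p)@f['R'].T+f['t']; u=c@f['K'].T; r.append(u[:,:2]/u[:,2:]-obs[i])
    return np.array(r).ravel()
for cams in((0,1),(0,),(1,)):
    s=min((least_squares(res,[.7,0,y],args=(cams,),loss='soft_l1') for y in(0,1.57,3.14,-1.57)),key=lambda s:s.cost)
    print(s.x,s.cost); print(res(s.x,cams).reshape(-1,2).round(2).tolist())
    print((W(s.x)*1000).round(1).tolist())
E
python3 fit.py
```

```text
[0.58515462 0.00874852 1.39288946] 3.869719286625391
[[-0.29, -0.49], [-0.61, -0.59], [-0.28, -0.46], [-0.09, -0.23], [-0.52, -0.7], [-0.25, 0.49], [0.63, -0.83], [0.41, -0.94], [0.24, -1.27], [0.48, -1.09], [-0.46, -0.92], [-0.22, -0.41]]
[[675.1, -56.2, 84.0], [640.1, -13.3, 84.0], [589.1, 8.0, 84.0], [535.9, 17.6, 84.0], [482.8, 27.2, 84.0], [692.6, -77.6, 82.0]]
[0.58680463 0.0094883  1.39013189] 0.5358510044017832
[[-0.01, -0.14], [-0.29, -0.24], [0.09, -0.13], [0.32, 0.07], [-0.07, -0.42], [-0.01, 0.84]]
[[676.6, -55.7, 84.0], [641.7, -12.7, 84.0], [590.7, 8.8, 84.0], [537.6, 18.5, 84.0], [484.5, 28.2, 84.0], [694.0, -77.2, 82.0]]
[0.58353532 0.00427338 1.40065068] 0.694564451176019
[[0.58, -0.03], [0.23, -0.12], [-0.03, -0.38], [0.15, -0.13], [-0.86, 0.13], [-0.2, 0.38]]
[[674.0, -60.0, 84.0], [638.7, -17.4, 84.0], [587.5, 3.6, 84.0], [534.3, 12.7, 84.0], [481.0, 21.9, 84.0], [691.6, -81.3, 82.0]]
```

Run:
```python
import pickle,numpy as np
f=pickle.load(open('pics/scene0.png.pkl','rb'));g=pickle.load(open('pics/side0.png.pkl','rb'))
def ray(f,u,v,z):
    d=f['R'].T@np.linalg.solve(f['K'],[u,v,1]);c=-f['R'].T@f['t'];return (c+d*(z-c[2])/d[2]).round(3)
for p in((70,207),(0,212),(90,183)):print('chest',p,ray(f,*p,0))
for z in(0,.1,.15,.2):print(z,ray(f,70,118,z),ray(g,220,325,z),ray(g,60,342,z))
print('glue',ray(f,180+595/5,150+320/5,0),ray(f,180+598/5,150+180/5,.085),ray(g,190+228/5,150+85/5,.085))
print('socket',ray(g,190+220/5,150+398/5,0),'bolt',ray(f,180+580/5,150+515/5,0))
```

```text
chest (70, 207) [ 0.407 -0.556  0.   ]
chest (0, 212) [ 0.409 -0.746  0.   ]
chest (90, 183) [ 0.272 -0.528  0.   ]
0 [-0.324 -0.74   0.   ] [ 0.409 -0.396  0.   ] [ 0.086 -0.388  0.   ]
0.1 [-0.059 -0.649  0.1  ] [ 0.404 -0.482  0.1  ] [ 0.124 -0.476  0.1  ]
0.15 [ 0.074 -0.604  0.15 ] [ 0.401 -0.525  0.15 ] [ 0.142 -0.519  0.15 ]
0.2 [ 0.206 -0.559  0.2  ] [ 0.399 -0.569  0.2  ] [ 0.161 -0.563  0.2  ]
glue [0.527 0.113 0.   ] [0.508 0.113 0.085] [0.509 0.111 0.085]
socket [ 0.479 -0.077  0.   ] bolt [0.693 0.065 0.   ]
```

View pics/wrist0.png

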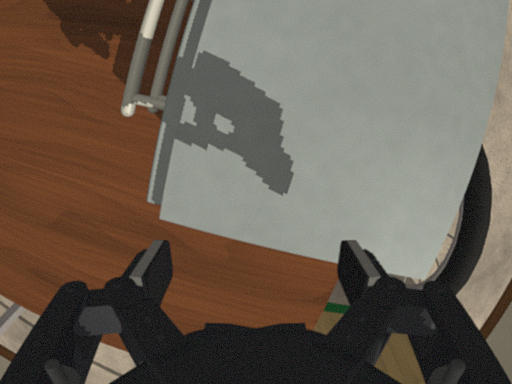

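```bash
cat >> h.py <<'E'
from scipy.spatial.transform import Rotation as Ro
def toR(q): return Ro.from_quat([q[1],q[2],q[3],q[0]])
def toq(R): q=R.as_quat(); return [q[3],q[0],q[1],q[2]]
E
python3 - <<'E'
from h import *
s=bot.get_state(); R0=toR(s['orientation']); print(R0.as_matrix().round(3))
q=toq(Ro.from_euler('z',1.30)*R0)
p=np.array(s['tool_pos'])
bot.move_l([p[0],p[1],p[2]+.08],feed=.15)
bot.movep([.60,-.02,.26],q)
print(bot.get_state()['time_s'],bot.get_state()['joint_positions'])
bot.grasp(20)
s=bot.get_state();print(s['time_s'],s['grip_width'],s['tool_pos'],s['wrist_force'],toR(s['orientation']).as_matrix().round(3))
f=snap('wrist','w1.png')
E
```

```text
[[ 0.     0.268 -0.963]
 [ 0.    -0.963 -0.268]
 [-1.    -0.    -0.   ]]
4.0583 [-8.50516563e-02  3.83200135e-01  1.68127923e+00 -1.25452400e-04
  1.07706008e+00 -8.48283899e-02]
4.825 0.00013549915057283125 [ 0.59996059 -0.01996234  0.25999067] [-0.48432829  0.43762156  0.04598523] [[-0.     1.     0.001]
 [ 0.     0.001 -1.   ]
 [-1.    -0.    -0.   ]]
```

View pics/w1.png

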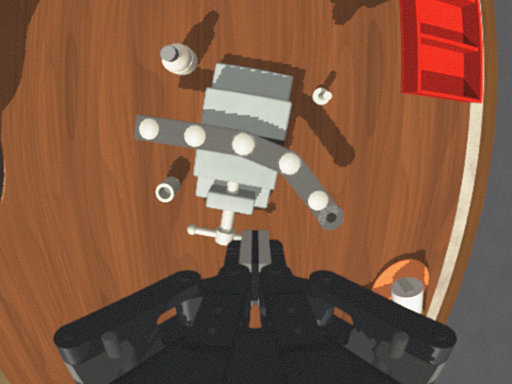

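```bash
cat > fit2.py <<'E'
from fit import *
from h import toR
import cv2
f=pickle.load(open('pics/w1.png.pkl','rb'));s=f['state']
g=f['pixels'].astype(int).min(2)
ow=[]
for u,v in [(317,201),(289,163),(243,144),(195,136),(149,129)]:
    y,x=np.mgrid[v-14:v+15,u-14:u+15]; m=(g[v-14:v+15,u-14:u+15]>150)&((x-u)**2+(y-v)**2<150)
    # keep the component at centre
    n,l=cv2.connectedComponents(m.astype(np.uint8)); k=l==l[14,14]
    ow.append([x[k].mean(),y[k].mean()]); print(k.sum(),ow[-1])
ow.append([331,217]); ow=np.array(ow)
Rt=toR(s['orientation']).as_matrix(); M=np.array(f['mount'])
def projw(X):
    t=(X-s['tool_pos'])@Rt; c=(t-M[:3,3])@M[:3,:3]
    th=np.arctan2(np.hypot(c[:,0],c[:,1]),c[:,2]); d=c[:,:2]/np.hypot(c[:,0],c[:,1])[:,None]
    return f['K'][0,0]*th[:,None]*d+[f['K'][0,2],f['K'][1,2]]
rw=lambda p:(projw(W(p))-ow).ravel()
for fun in(rw,lambda p:np.r_[rw(p),res(p)]):
    q=least_squares(fun,[.585,.007,1.395],loss='soft_l1');print(q.x,q.cost);print(fun(q.x).reshape(-1,2).round(1).tolist());print((W(q.x)*1000).round(1).tolist())
E
python3 fit2.py | tail -11
```

```text
319 [np.float64(317.56739811912223), np.float64(200.3166144200627)]
370 [np.float64(289.0081081081081), np.float64(163.4756756756757)]
399 [np.float64(242.69172932330827), np.float64(143.97994987468672)]
364 [np.float64(194.23076923076923), np.float64(135.67032967032966)]
331 [np.float64(148.42296072507554), np.float64(128.72809667673715)]
[0.58361798 0.01009962 1.38849862] 0.33807821264094984
[[0.4, 0.1], [0.3, 0.0], [0.2, -0.0], [-0.1, 0.1], [-0.4, -0.0], [-0.5, -0.1]]
[[673.3, -55.2, 84.0], [638.5, -12.2, 84.0], [587.6, 9.4, 84.0], [534.4, 19.2, 84.0], [481.3, 29.0, 84.0], [690.6, -76.7, 82.0]]
[0.58391555 0.00987209 1.38888999] 5.782564347269554
[[0.6, 0.3], [0.6, 0.2], [0.4, 0.2], [0.2, 0.3], [-0.1, 0.2], [-0.3, 0.0], [-0.1, -0.9], [-0.3, -0.9], [0.1, -0.7], [0.3, -0.5], [-0.1, -0.9], [-0.0, 0.1], [0.0, -0.9], [-0.1, -1.1], [-0.3, -1.4], [-0.0, -1.3], [-0.9, -1.2], [-0.9, -0.5]]
[[673.6, -55.4, 84.0], [638.8, -12.4, 84.0], [587.8, 9.1, 84.0], [534.7, 18.9, 84.0], [481.6, 28.7, 84.0], [691.0, -76.9, 82.0]]
```

```bash
cat >> h.py <<'E'
RV=np.array([[673.5,-55.3],[638.7,-12.3],[587.7,9.2],[534.6,19.0],[481.5,28.8]])/1000
def touch(i):
    x,y=RV[i-1]
    bot.move_l([x,y,.100],feed=.10)
    bot.wait(.1); f0=np.array(bot.get_state()['wrist_force'])
    bot.move_l([x,y,.0885],feed=.04)
    z=.0885; ok=False
    while z>.0795:
        z-=.001; bot.move_l([x,y,z],feed=.02)
        s=bot.get_state(); df=np.array(s['wrist_force'])-f0
        if z<.0875: print(i,round(z,4),df.round(2),round(s['tool_pos'][2],4),round(s['time_s'],2))
        if df[2]>2.0: ok=True; break
    bot.wait(.25); s=bot.get_state(); print('hold',(np.array(s['wrist_force'])-f0).round(2))
    bot.move_l([x,y,.100],feed=.06)
    print('up',bot.get_state()['time_s'],(np.array(bot.get_state()['wrist_force'])-f0).round(2)); return ok
E
python3 - <<'E'
from h import *
x,y=RV[0]
bot.move_l([x,y,.13],feed=.15)
f=bot.grab_frame('wrist');cv2.imwrite('pics/w2.png',f['pixels'][...,::-1])
print(bot.get_state()['time_s'])
print(touch(1))
E
```

```text
6.1
1 0.0865 [0.67 1.02 1.  ] 0.0865 7.58
1 0.0855 [0.22 0.96 1.98] 0.0855 7.83
1 0.0845 [ 0.34 -0.38  3.52] 0.0845 8.08
hold [-0.35  0.83  4.03]
up 8.7417 [ 0.02 -0.15  0.23]
True
```

View pics/w2.png

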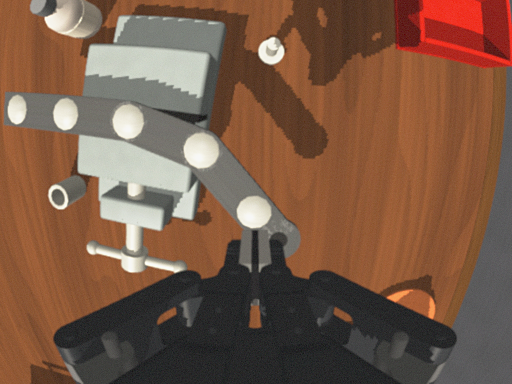

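The first rivet was touched at its crown height: force began at z≈87 mm, and the hold was 4 N. The wrist view shows rivet 1 at (254,211), just ahead of the shut fingertips at (256,238). The rest of the row is clear, so I'm moving on to the others.

Run:
```python
from h import *
for i in(2,3):
    if not touch(i): print('NO CONTACT',i);break
f=snap('wrist','w3.png')
```

```text
2 0.0865 [0.01 0.46 0.58] 0.0865 10.47
2 0.0855 [-0.02 -0.29  1.02] 0.0855 10.72
2 0.0845 [0.34 0.77 1.69] 0.0845 10.97
2 0.0835 [ 1.07 -0.09  3.14] 0.0835 11.22
hold [ 1.75 -0.28  2.02]
up 11.9 [-0.39  0.23  0.23]
3 0.0865 [ 0.11  0.43 -0.39] 0.0865 13.63
3 0.0855 [-0.28  0.83  1.65] 0.0855 13.88
3 0.0845 [ 0.76 -0.17  1.81] 0.0845 14.13
3 0.0835 [0.32 0.42 3.83] 0.0835 14.38
hold [ 0.47 -0.74  4.19]
up 15.0583 [ 1.23 -0.15 -0.21]
```

View pics/w3.png

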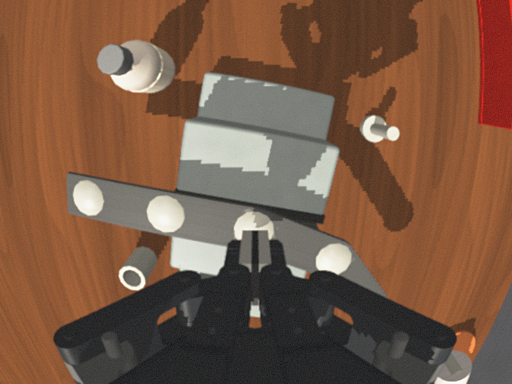

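Rivets 2 and 3 were touched at 2–4 N. The view shows the shut tips at (256,235), over rivet 3 at (254,225), and all the loose things standing.

Run:
```python
from h import *
for i in(4,5):
    if not touch(i): print('NO CONTACT',i);break
f=snap('wrist','w4.png')
```

```text
4 0.0865 [0.01 0.56 0.13] 0.0865 16.83
4 0.0855 [-0.17  2.26 -0.  ] 0.0855 17.08
4 0.0845 [0.79 0.91 2.44] 0.0845 17.33
hold [0.35 1.68 1.37]
up 17.9917 [-1.03  1.24 -0.64]
5 0.0865 [-0.44  1.69 -1.39] 0.0865 19.72
5 0.0855 [-0.44  1.8   0.23] 0.0855 19.97
5 0.0845 [0.51 1.34 1.56] 0.0845 20.22
5 0.0835 [0.38 0.74 3.15] 0.0835 20.47
hold [0.28 1.49 2.55]
up 21.1417 [-0.44  0.88  0.1 ]
```

View pics/w4.png

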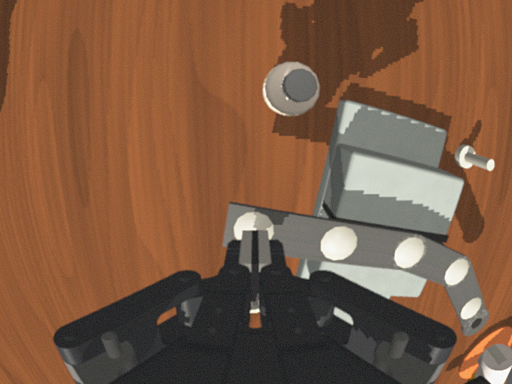

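Rivets 4 and 5 were touched. The view shows the tips at (256,235), over rivet 5 at (253,226), with the glue standing at (292,88). I'll lift the hand straight up and check.

Run:
```python
from h import *
p=bot.get_state()['tool_pos']
bot.move_l([p[0],p[1],.26],feed=.12)
bot.movep([.60,-.02,.26],bot.get_state()['orientation']); bot.wait(.3)
s=bot.get_state();print(s['time_s'],s['tool_pos'],s['wrist_force'])
f=snap('wrist','w5.png'); snap('scene','scene5.png'); snap('side','side5.png')
import pickle
a=[cv2.imread('pics/w1.png'),cv2.imread('pics/w5.png')]
for n in('w1','w5'),('scene0','scene5'),('side0','side5'):
    A,B=[cv2.imread(f'pics/{k}.png').astype(int) for k in n]; d=np.abs(A-B).max(2)
    cv2.imwrite(f'pics/diff_{n[1]}.png',np.clip(d*3,0,255).astype(np.uint8))
cv2.imwrite('pics/cmp.png',np.hstack([cv2.resize(cv2.imread(f'pics/{k}.png'),(400,300)) for k in('diff_scene5','diff_side5')]))
```

```text
23.55 [ 0.59953094 -0.01964893  0.26029043] [ 0.69806556  0.16824831 -0.07443464]
```

View pics/diff_w5.png

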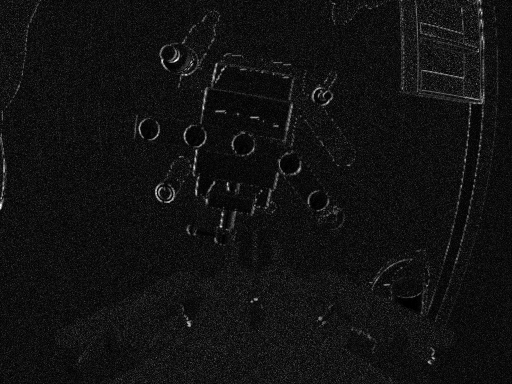

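View pics/scene5.png

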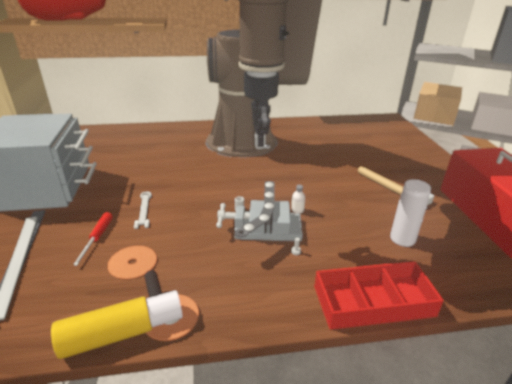

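The wrist difference picture has only thin, uniform sub-pixel outlines, from a 0.5 mm difference in arm pose. The scene view has every loose thing where it was: glue (299,201), bolt (297,246), can (410,212). The hand is clear of the stay.

Run:
```python
from h import *
bot.hand_in(); print(bot.get_state()['time_s'])
```

```text
the job is handed in; nothing more can be done
the job is handed in; nothing more can be done
```

I touched the five rivets one at a time from the drilled end to the square end with the fingers shut, then took the hand away and handed the job in. No verdict was reported.

- **Touches:** Every contact began near crown height, between about 85 and 87 mm above the bench. Upward force held was about 4.0, 2.0, 4.2, 1.4 and 2.6 N for rivets 1 to 5, with noise on that reading of about 0.7 N.
- **Weakest evidence:** Rivet 4 had the lightest hold. It read 2.4 N on arrival and 1.4 N during the 0.25 s hold. The tip was about 1.5 mm below the nominal crown height, so I did not touch it again.
- **Final checks:** The hand was lifted to 260 mm above the bench, with no contact force beyond the noise, at 23.6 s of the 43 s. In the before-and-after wrist pictures, the stay, socket, bolt and glue showed no visible change. In the scene picture the other loose things looked unmoved by eye.
- **Disagreement:** The scene and side cameras located the row about 4–6 mm apart. I used a fit to the wrist camera, which agreed with the scene camera to about 3 mm. The contact heights bore it out.

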